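Draw the stone tooling slab home and bolt it

TASK

Press down on top of the stone slab and drag it back out from under the stamp rack, towards the robot, until it sits fully home against the stop strip at the front of the board; the stone is thin, so press gently: never with more than 35 N. Then shoot the steel bolt fully across behind the slab so that it stays there, and leave the maul, awl and jar where they stand.

Things in the scene. Friction and masses are not known exactly. Their poses are not given: they have to be found in the camera images.
- station: Fixed plywood board 340 x 160 mm, top at z = 12 mm, with a channel whose rubber-footed floor, level with that top, sinks 1 mm per 30 N of push. Origin on the table under it (x -150 to +190 mm); x runs away from the robot along the channel, y left, z up. Rails 7 mm high, inner faces at y -56.5 and +56.5, run x -115 to +35. A wing at the left (x 23 to 83, y 78 to 178) carries the bolt.
- stop (a point): Middle of the inner face of the dark stop strip across the front of the board, at the height of the board's top (station frame -115, 0, 12 mm). The strip is 9 mm high and 18 mm wide.
- rack (a point): Middle of the front lower edge of the wooden stamp rack that bridges the channel (station frame 75, 0, 32 mm). The rack is fixed to the station, 150 mm wide, x 75 to 190, underside 20 mm and top 50 mm above the board, closed at the back; 8 mm steel stamps stand to 60 mm above it at x 141 to 174.
- slab: Loose marble slab 160 (x) x 110 (y) x 12 mm, 0.4 to 0.8 kg, flat on the board, 1.5 mm play to each rail; too wide to grip. Origin: centre of underside, axes as the station's. Starts 60 to 105 mm short of home, rear under the rack. Home, touching the stop: origin at station x -35, rear edge at +45. Friction on the board about 0.3; a steady push of 12 to 20 N drags it without slipping.
- bolt (a joint): Travel (m) of the steel bolt, a 10 mm round bar at station x = 53 mm, axis 19 mm above the table: 0 drawn back (to the left), 0.035 fully shot, moving towards the station's -y, tip 28 mm across behind the slab. Starts at 0 to 0.004. About 2 N friction, stays where left; passes only if the slab is home within about 3 mm.
- bolt_knob (a point): Top centre of the bolt's upright round post (12 mm diameter, reaching 38 mm above the bolt's axis, top 57 mm above the table). When drawn it is at station x = 53, y = 130 mm; it moves with the bolt to y = 95. Push it from its outer (+y) side, where nothing else stands.
- maul: Bystander: maul standing upright, right of the rack, white head 72 mm wide, dark turned handle, 160 mm tall. Origin: centre of its foot.
- awl: Bystander: awl lying beside the board, to its right, wooden handle 80 mm long and 25 mm thick, steel needle; 135 mm long along its x axis. Origin: under the handle, 50 mm from the handle's end.
- jar: Bystander: small amber jar with steel cap, 56 mm wide, 55 mm tall, left of the board. Origin: centre of its underside.
Things that resemble listed ones, but are neither listed nor needed, are in the scene too. Of the things like the slab, leave any that is black; of the rest the smaller one is meant.

How it is judged:
By the outcome, as a careful person would: the job done as asked, in the order asked, and still so for the second after the job is handed in, with the robot touching nothing.
It also fails if it takes over 58 s, if anything falls off the work surface, if the arm or the gripper's body presses on something with over 40 N, if the wrist force passes 120 N, or if a joint passes its speed limit or range.

ROBOT

A 7-joint arm with a two-finger parallel gripper is mounted at the origin on the work surface. World frame = base frame: x ahead of the robot, y to its left, z up, the work surface at z = 0. Lengths are in m, angles in rad, forces in N, time in s.
With the tool pointing down it reaches from about 0.425 to 0.875 m from the base axis. Payload 9.9 kg.
Tool frame: the origin (TCP) lies midway between the tips of the shut fingers; the grasp point (between the pads) lies 19 mm behind it (grip_depth is the distance from the TCP to the grasp point, in m); z points along the fingers, y is the line along which they close (so a half turn about z gives the same grasp; the last joint's range is limited). The gripper opens to 85 mm and grips with 20 to 120 N. Pads are 22 mm wide; open, the fingers measure 114 mm over their backs; the gripper's body (76 mm by 85 mm) begins 54 mm behind the grasp point. The pads swing forward as they close: fully open they stand 13 mm farther back than shut.
Start: joints at [1.187, 0.576, 0.025, 1.437, -0.015, 1.129, -0.057], TCP at [0.199, -0.645, 0.203] pointing down, gripper open.
Joint ranges: [-2.76, 2.76], [-0.34, 2.15], [-1.52, 1.57], [0.19, 2.46], [-1.09, 4.23], [0.17, 1.99], [-2.82, 2.82]. Speed limits (rad/s): [2.22, 2.22, 3.01, 3.01, 3.14, 3.14, 3.14].

INTERFACE

Orientations are given as a unit quaternion [w, x, y, z].
In Python, from cell import * gives the robot as it stands. The module is installed in compiled form; this text tells all that it offers.
- The arm moves only by the tool move_arm, never from a script. Its arguments are lists of equal length, an entry for each row: "turn": the turn, a rotation vector about the tool's x, y, z in degrees, a list of three; "slide": the shift along the tool's x, y, z in m, a list of three; "gripper": the finger opening in m, from 0 to 0.0854. In form: {"turn": [[wx, wy, wz], ...], "slide": [[tx, ty, tz], ...], "gripper": [gripper, ...]}. A call has exactly 8 rows; each row is the pose to reach, as a shift and turn from the pose commanded when the call began, along the tool's axes at that moment; what a row does not reach only later rows make up. A row lasts 1/10 s, in which the tool goes at most 50 mm and 8.59 degrees, less where a joint would pass 70% of its speed; a pose out of reach is approached as far as the arm can. A call with a gripper value outside its range is refused whole. The fingers move at their own pace and stop on an object; the grip force is fixed at half the most. Time passes only in rows, so rows that repeat a pose let the fingers close, or fill a call up. It gives the time, the measured TCP pose, the force, the opening and the grip force at its end, in the units of the state.
- observe(): the state, without advancing time (a new reading comes with each control period).
- camera(name): name is "scene" or "top"; returns a dict with "frame" (480x640x3 uint8, red, green, blue), "camera_matrix" (3x3 intrinsics, pixels), "R" (3x3) and "t" (3): a world point X has camera coordinates R X + t. Camera axes: x right, y down, z forward; pixel columns grow to the right and rows downward; lengths in m; the calibration is good to about 2 mm. A picture is of the moment at which its call begins. There is no depth.
- sign_off(): hands the job in; it is judged then, once.
Trained networks look in the newest picture that a camera, given by its name, has taken for a name from the list of things; names that differ only in an ending like _2 or _b are one class to them, and where a whole thing is asked for, a point or a joint stands for the part that bears it (a point fixed in the world has none). Each returns a list of dicts, best first, with "p" (0 to 1); they miss things now and then, are a little off and sometimes report something else, mostly with a low value. They report only what shows in the picture. A call takes as long as a camera call. They do not tell look-alikes from the thing itself.
- cut_out(query, camera): "mask" (480x640 bool, what is visible of it) and "rect" ([centre column, centre row, width, height] in pixels, round what is visible of it).
The state is a dict: "clock": time; "joint_pos": joint angles; "qvel": joint speeds; "joint_efforts": joint torques, N m; "tcp_pos": TCP position; "tool_rot": TCP orientation; "wrist_force": force on the tool from outside, world axes, zero at the start; "ft_torque": the same for the moment, N m; "gripper_width": opening from 0.0 (shut) to 1.0 (fully open); "grip_force": force on a finger pad.
Only numpy, scipy, OpenCV 4.12 (cv2) and the standard library are available. Lean on these libraries where they do the work, as an engineer would, in place of code of your own. Each camera call takes 0.05 s, during which the arm holds its last target. There are 200 camera calls.

## Working session

There is one attempt and no reset: what is moved stays moved. The work goes in short steps, Python scripts to look and compute and a tool call to move; the robot and the scene stay as the last step left them, time stands still between calls to the robot, and variables do not carry over. Pictures are saved under pics/ and viewed, at most 10 in all, crops included, and the job is handed in when it is done.

Besides the shell and the picture viewer there is one more tool, called after ">>>" in YAML: its name, and indented under it one key for each argument. move_arm: Moves the arm, as the interface text tells. Its arguments: {"type":"object","properties":{"turn":{"type":"array"},"slide":{"type":"array"},"gripper":{"type":"array"}},"required":["turn","slide","gripper"]}

```bash
mkdir -p pics; python3 - <<'E'
from cell import *
import cv2,numpy as np
s=observe();print(s['clock'],s['tcp_pos'],s['tool_rot'],s['wrist_force'],s['gripper_width'])
for n in ['scene','top']:
    c=camera(n);cv2.imwrite(f'pics/{n}1.png',c['frame'][...,::-1])
    print(n,c['camera_matrix'],c['R'],c['t'])
    for q in ['slab','station','rack','bolt','bolt_knob','stop']:
        try:
            for d in cut_out(q,n): print(q,round(d['p'],2),np.round(d['rect']))
        except Exception as e: print(q,e)
E
```

```text
0.0 [ 0.19920752 -0.64441277  0.20223626] [-8.16613279e-04  9.88780761e-01  1.49371727e-01 -1.66973683e-04] [-0.23625201 -0.0058619  -0.67875023] 0.9994811828991073
scene [[489.10766164   0.         312.33614315]
 [  0.         489.10766164 239.52578796]
 [  0.           0.           1.        ]] [[ 0.21080855  0.97736583 -0.01777047]
 [ 0.72258316 -0.16804625 -0.67054757]
 [-0.65835654  0.12851652 -0.74165367]] [-0.11532174 -0.34632698  1.33461425]
slab 0.93 [390. 168.  80.  57.]
slab 0.8 [431. 358. 142.  87.]
slab 0.74 [267. 263.  57.  30.]
station 0.9 [295. 282. 142. 152.]
rack 0.78 [296. 281. 137. 154.]
bolt 0.75 [332. 268.  25.  14.]
bolt_knob 0.58 [331. 267.  32.  14.]
stop 0.63 [294. 282. 137. 153.]
top [[586.48853205   0.         323.98759067]
 [  0.         586.48853205 228.11133371]
 [  0.           0.           1.        ]] [[ 0.02116682 -0.99970894 -0.01157615]
 [-0.99370107 -0.01976231 -0.110307  ]
 [ 0.11004612  0.01383808 -0.99383015]] [-0.00787285  0.54201664  1.1453436 ]
slab 0.85 [259. 111. 110.  80.]
slab 0.59 [454. 200.  44.  44.]
slab 0.58 [201. 345.  81.  97.]
slab 0.55 [369. 221.  57.  54.]
station 0.76 [345. 224. 133. 172.]
rack 0.86 [343. 223. 128. 169.]
bolt 0.49 [314. 204.  27.  10.]
bolt_knob 0.71 [319. 201.  39.   4.]
stop 0.83 [345. 224. 130. 180.]
stop 0.64 [278. 257.  26.  29.]
```

View pics/scene1.png

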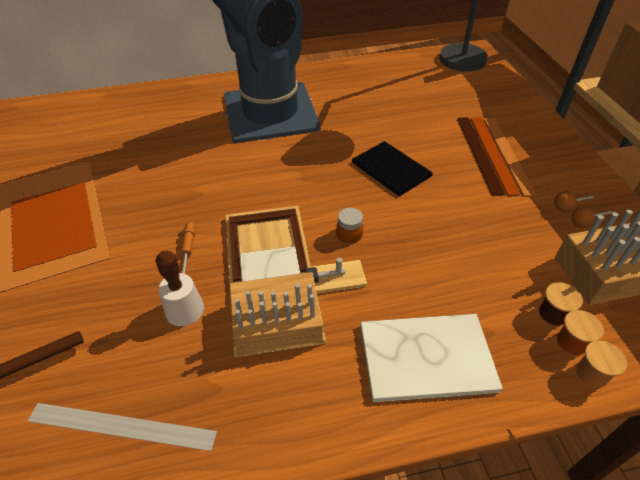

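View pics/top1.png

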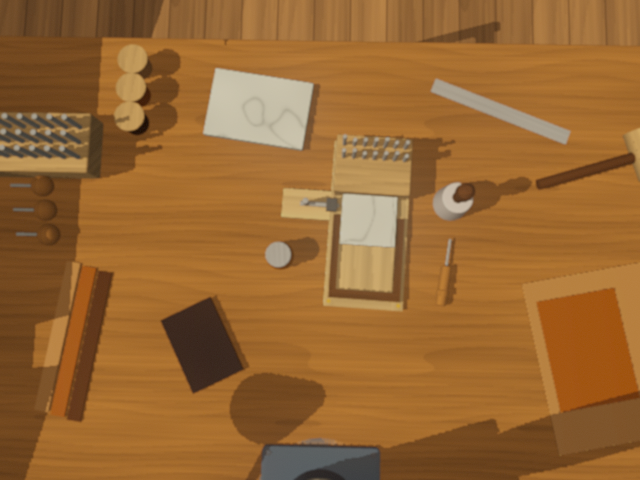

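The top view shows the station at about cols 324–412 and rows 135–310, with the white slab at cols 340–397, rows 194–247. The knob is near (305,203), the jar (278,254), the maul (455,200) and the awl (445,270). I'll zoom in to read the station corners.

```bash
python3 - <<'E'
import cv2
a=cv2.imread('pics/top1.png')[125:320,270:420];cv2.imwrite('pics/topz.png',cv2.resize(a,None,fx=3,fy=3,interpolation=cv2.INTER_CUBIC))
a=cv2.imread('pics/scene1.png')[200:360,215:375];cv2.imwrite('pics/scz.png',cv2.resize(a,None,fx=3.5,fy=3.5,interpolation=cv2.INTER_CUBIC))
E
```

```text
(no output)
```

View pics/topz.png

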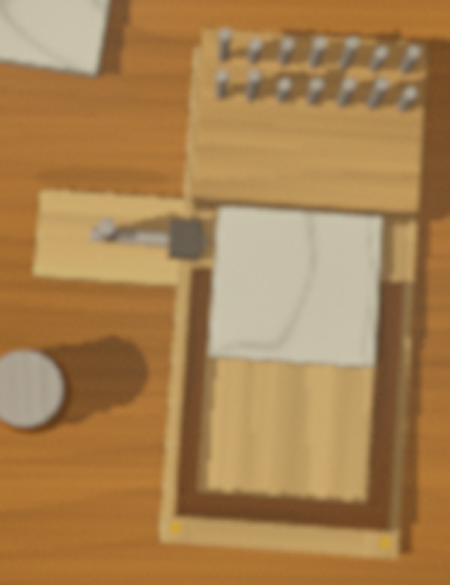

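View pics/scz.png

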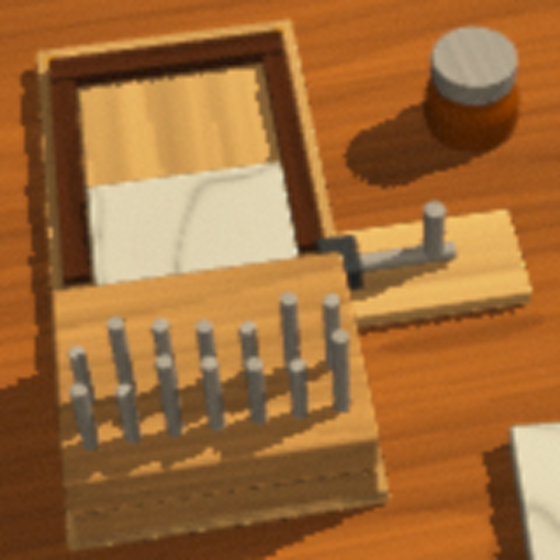

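The crops show the board, wing, rack, slab and knob corners clearly. In the top crop the board front corners are (160,542) and (398,556), the slab front corners (209,354) and (375,366), and the knob (103,229). I'll fit the pose from these.

```bash
cat > h.py <<'E'
from cell import *
import numpy as np,cv2
from scipy.optimize import least_squares
def proj(c,X):
    r=cv2.projectPoints(np.array(X,float),cv2.Rodrigues(c['R'])[0],c['t'],c['camera_matrix'],None)[0];return r[:,0]
def st(p,P): # station mm -> world
    P=np.array(P,float)/1000;c,s=np.cos(p[2]),np.sin(p[2])
    return np.c_[p[0]+c*P[:,0]-s*P[:,1],p[1]+s*P[:,0]+c*P[:,1],P[:,2]]
E
python3 - <<'E'
from h import *
F=[(-150,80,12),(-150,-80,12),(23,178,12),(83,178,12),(75,75,62),(75,-75,62),(190,75,62),(190,-75,62)]
T=np.array([(160,542),(398,556),(34,276),(39,190),(189,199),(418,213),(203,30),(427,43),(209,354),(375,366),(103,229)])/3+[270,125]
S=np.array([(290,22),(40,53),(508,210),(528,295),(343,253),(55,292),(378,463),(70,495),(272,162),(88,185),(433,208)])/3.5+[215,200]
ct,cs=camera('top'),camera('scene')
def res(q):
    P=st(q,F+[(q[3],q[5]+55,24),(q[3],q[5]-55,24),(53,q[4],57)])
    return np.r_[(proj(ct,P)-T).ravel(),(proj(cs,P)-S).ravel()]
r=least_squares(res,[.5,0,0,-40,130,0],loss='soft_l1',x_scale=[.01,.01,.01,1,1,1])
q=r.x;print(q[:2],np.degrees(q[2]),q[3:])
print(np.round(r.fun if 0 else res(q).reshape(-1,2),1).tolist())
np.save('q.npy',q)
print(st(q,[(-115,0,12),(75,0,32),(53,130,57),(q[3],0,24)]))
from scipy.spatial.transform import Rotation as R
s=observe();print(s['tcp_pos'],R.from_quat(np.roll(s['tool_rot'],-1)).as_matrix())
E
```

```text
[ 0.53450716 -0.08462149] -2.694299332307863 [-24.44192802 129.09226241  -0.76926024]
[[-0.4, -0.4], [0.1, 0.4], [-0.5, -0.4], [0.0, -0.6], [-0.0, -0.8], [0.1, -0.4], [-0.9, -1.5], [0.1, -1.0], [0.3, 0.3], [-0.3, -0.0], [0.5, -1.1], [0.1, -0.6], [-1.8, -0.0], [-0.3, -0.7], [1.3, -1.0], [-0.7, -1.1], [-1.7, -0.4], [0.7, -7.2], [-2.4, -2.4], [1.4, -0.3], [-1.2, 0.7], [0.4, 0.2]]
[[ 0.41963428 -0.07921568  0.012     ]
 [ 0.60942425 -0.08814702  0.032     ]
 [ 0.59355949  0.04274342  0.057     ]
 [ 0.51009225 -0.08347255  0.024     ]]
[ 0.19934319 -0.64490627  0.20313934] [[ 9.55395104e-01  2.95330654e-01  2.04668520e-07]
 [ 2.95330654e-01 -9.55395103e-01 -5.52537691e-05]
 [-1.61225925e-05  5.28496253e-05 -9.99999998e-01]]
```

```bash
cat >> h.py <<'E'
from scipy.spatial.transform import Rotation as R
def goal(P,yaw=0):
    q=np.load('q.npy');s=observe();M=R.from_quat(np.roll(s['tool_rot'],-1)).as_matrix()
    W=st(q,[P])[0];a=q[2]+np.radians(yaw);c,n=np.cos(a),np.sin(a)
    G=np.array([[c,n,0],[n,-c,0],[0,0,-1.]])
    print('world',np.round(W,4),'slide',np.round(M.T@(W-s['tcp_pos']),4),'turn',np.round(np.degrees(R.from_matrix(M.T@G).as_rotvec()),2),'t',s['clock'],'F',np.round(s['wrist_force'],2))
def where():
    q=np.load('q.npy');s=observe();d=s['tcp_pos']-[q[0],q[1],0];c,n=np.cos(q[2]),np.sin(q[2])
    print('station mm',np.round(1000*np.array([c*d[0]+n*d[1],-n*d[0]+c*d[1],d[2]]),1))
E
python3 -c "
from h import *
goal((30,0,200));goal((30,0,60))"
```

```text
world [ 0.5645 -0.086   0.2   ] slide [ 0.5139 -0.4261  0.0031] turn [ 0.    0.   19.87] t 0.8 F [-0.    0.8  -0.31]
world [ 0.5645 -0.086   0.06  ] slide [ 0.5139 -0.4261  0.1431] turn [ 0.    0.   19.87] t 0.8 F [-0.    0.8  -0.31]
```

>>> move_arm:
  turn:
    - [0, 0, 8]
    - [0, 0, 16]
    - [0, 0, 19.9]
    - [0, 0, 19.9]
    - [0, 0, 19.9]
    - [0, 0, 19.9]
    - [0, 0, 19.9]
    - [0, 0, 19.9]
  slide:
    - [0.038, -0.031, 0]
    - [0.076, -0.062, 0]
    - [0.114, -0.093, 0]
    - [0.152, -0.124, 0]
    - [0.19, -0.155, 0]
    - [0.228, -0.186, 0]
    - [0.266, -0.217, 0]
    - [0.304, -0.248, 0]
  gripper: [0, 0, 0, 0, 0, 0, 0, 0]

```text
clock: 1.6
tcp_pos: [0.4175, -0.3165, 0.2034]
tool_rot: [0.0, 1.0, -0.024, 0.0]
wrist_force: [0.6, -0.4, 0.1]
gripper_width: 0.001
grip_force: 0.0
```

```bash
python3 -c "
from h import *
goal((30,0,200));goal((30,0,60))"
```

```text
world [ 0.5645 -0.086   0.2   ] slide [ 0.1359 -0.2372  0.0035] turn [ 0.02 -0.04 -0.03] t 1.6 F [ 0.57 -0.43  0.09]
world [ 0.5645 -0.086   0.06  ] slide [ 0.1358 -0.2372  0.1435] turn [ 0.02 -0.04 -0.03] t 1.6 F [ 0.57 -0.43  0.09]
```

>>> move_arm:
  turn:
    - [0, 0, 0]
    - [0, 0, 0]
    - [0, 0, 0]
    - [0, 0, 0]
    - [0, 0, 0]
    - [0, 0, 0]
    - [0, 0, 0]
    - [0, 0, 0]
  slide:
    - [0.024, -0.042, 0]
    - [0.048, -0.084, 0]
    - [0.072, -0.126, 0]
    - [0.096, -0.168, 0]
    - [0.12, -0.21, 0]
    - [0.136, -0.237, 0.02]
    - [0.136, -0.237, 0.06]
    - [0.136, -0.237, 0.1]
  gripper: [0, 0, 0, 0, 0, 0, 0, 0]

```text
clock: 2.4
tcp_pos: [0.565, -0.0864, 0.1026]
tool_rot: [-0.0, 1.0, -0.022, 0.001]
wrist_force: [1.2, -0.6, -1.0]
gripper_width: -0.0
grip_force: 0.0
```

```bash
python3 - <<'E'
from h import *
goal((30,0,34));where()
a=camera('top');cv2.imwrite('pics/t2.png',cv2.resize(a['frame'][125:320,270:420,::-1],None,fx=3,fy=3))
E
```

```text
world [ 0.5645 -0.086   0.034 ] slide [-0.0007 -0.0003  0.0686] turn [-0.02 -0.15  0.12] t 2.4 F [ 1.17 -0.65 -0.99]
station mm [ 30.5  -0.3 102.6]
```

View pics/t2.png

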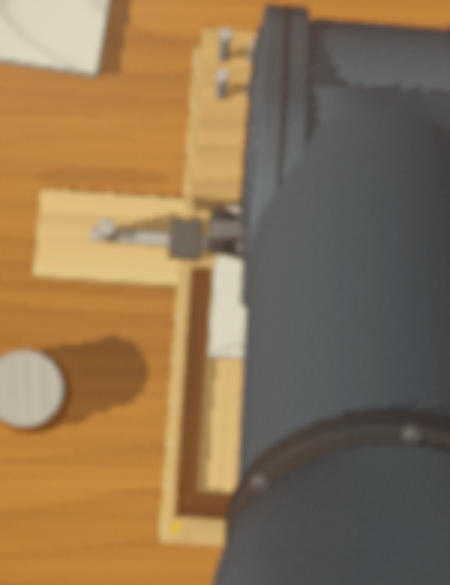

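The arm covers most of the slab from the top, and the finger is over the channel beside the bolt guide. Nothing is in contact, so I'll descend.

>>> move_arm:
  turn:
    - [0, 0, 0]
    - [0, 0, 0]
    - [0, 0, 0]
    - [0, 0, 0]
    - [0, 0, 0]
    - [0, 0, 0]
    - [0, 0, 0]
    - [0, 0, 0]
  slide:
    - [0, 0, 0.02]
    - [0, 0, 0.04]
    - [0, 0, 0.055]
    - [0, 0, 0.065]
    - [0, 0, 0.07]
    - [0, 0, 0.072]
    - [0, 0, 0.073]
    - [0, 0, 0.073]
  gripper: [0, 0, 0, 0, 0, 0, 0, 0]

```text
clock: 3.25
tcp_pos: [0.564, -0.088, 0.0307]
tool_rot: [0.0, 1.0, -0.024, 0.0]
wrist_force: [-0.2, 0.8, -0.6]
gripper_width: 0.002
grip_force: 0.0
```

>>> move_arm:
  turn:
    - [0, 0, 0]
    - [0, 0, 0]
    - [0, 0, 0]
    - [0, 0, 0]
    - [0, 0, 0]
    - [0, 0, 0]
    - [0, 0, 0]
    - [0, 0, 0]
  slide:
    - [0, 0, 0.001]
    - [0, 0, 0.002]
    - [0, 0, 0.003]
    - [0, 0, 0.003]
    - [0, 0, 0.003]
    - [0, 0, 0.003]
    - [0, 0, 0.003]
    - [0, 0, 0.003]
  gripper: [0, 0, 0, 0, 0, 0, 0, 0]

```text
clock: 4.05
tcp_pos: [0.5637, -0.0879, 0.0271]
tool_rot: [-0.0, 1.0, -0.024, -0.0]
wrist_force: [-0.9, -0.7, 0.0]
gripper_width: -0.001
grip_force: 0.0
```

>>> move_arm:
  turn:
    - [0, 0, 0]
    - [0, 0, 0]
    - [0, 0, 0]
    - [0, 0, 0]
    - [0, 0, 0]
    - [0, 0, 0]
    - [0, 0, 0]
    - [0, 0, 0]
  slide:
    - [0, 0, 0.0005]
    - [0, 0, 0.001]
    - [0, 0, 0.0015]
    - [0, 0, 0.002]
    - [0, 0, 0.0025]
    - [0, 0, 0.0025]
    - [0, 0, 0.0025]
    - [0, 0, 0.0025]
  gripper: [0, 0, 0, 0, 0, 0, 0, 0]

```text
clock: 4.85
tcp_pos: [0.5637, -0.0879, 0.0246]
tool_rot: [-0.0, 1.0, -0.024, 0.0]
wrist_force: [0.4, -0.1, 0.5]
gripper_width: 0.004
grip_force: 0.0
```

>>> move_arm:
  turn:
    - [0, 0, 0]
    - [0, 0, 0]
    - [0, 0, 0]
    - [0, 0, 0]
    - [0, 0, 0]
    - [0, 0, 0]
    - [0, 0, 0]
    - [0, 0, 0]
  slide:
    - [0, 0, 0.0003]
    - [0, 0, 0.0005]
    - [0, 0, 0.0005]
    - [0, 0, 0.0005]
    - [0, 0, 0.0005]
    - [0, 0, 0.0005]
    - [0, 0, 0.0005]
    - [0, 0, 0.0005]
  gripper: [0, 0, 0, 0, 0, 0, 0, 0]

```text
clock: 5.65
tcp_pos: [0.5636, -0.0879, 0.0241]
tool_rot: [-0.0, 1.0, -0.024, -0.0]
wrist_force: [0.3, -0.6, 0.3]
gripper_width: 0.002
grip_force: 0.0
```

>>> move_arm:
  turn:
    - [0, 0, 0]
    - [0, 0, 0]
    - [0, 0, 0]
    - [0, 0, 0]
    - [0, 0, 0]
    - [0, 0, 0]
    - [0, 0, 0]
    - [0, 0, 0]
  slide:
    - [0, 0, 0.0003]
    - [0, 0, 0.0005]
    - [0, 0, 0.0005]
    - [0, 0, 0.0005]
    - [0, 0, 0.0005]
    - [0, 0, 0.0005]
    - [0, 0, 0.0005]
    - [0, 0, 0.0005]
  gripper: [0, 0, 0, 0, 0, 0, 0, 0]

```text
clock: 6.45
tcp_pos: [0.5637, -0.0879, 0.0236]
tool_rot: [-0.0, 1.0, -0.024, 0.0]
wrist_force: [0.5, 0.1, 0.7]
gripper_width: -0.002
grip_force: 0.0
```

>>> move_arm:
  turn:
    - [0, 0, 0]
    - [0, 0, 0]
    - [0, 0, 0]
    - [0, 0, 0]
    - [0, 0, 0]
    - [0, 0, 0]
    - [0, 0, 0]
    - [0, 0, 0]
  slide:
    - [0, 0, 0.0003]
    - [0, 0, 0.0005]
    - [0, 0, 0.0005]
    - [0, 0, 0.0005]
    - [0, 0, 0.0005]
    - [0, 0, 0.0005]
    - [0, 0, 0.0005]
    - [0, 0, 0.0005]
  gripper: [0, 0, 0, 0, 0, 0, 0, 0]

```text
clock: 7.25
tcp_pos: [0.5637, -0.0879, 0.0231]
tool_rot: [-0.0, 1.0, -0.024, -0.0]
wrist_force: [-0.2, -1.1, 0.1]
gripper_width: -0.001
grip_force: 0.0
```

>>> move_arm:
  turn:
    - [0, 0, 0]
    - [0, 0, 0]
    - [0, 0, 0]
    - [0, 0, 0]
    - [0, 0, 0]
    - [0, 0, 0]
    - [0, 0, 0]
    - [0, 0, 0]
  slide:
    - [0, 0, 0.0003]
    - [0, 0, 0.0006]
    - [0, 0, 0.0006]
    - [0, 0, 0.0006]
    - [0, 0, 0.0006]
    - [0, 0, 0.0006]
    - [0, 0, 0.0006]
    - [0, 0, 0.0006]
  gripper: [0, 0, 0, 0, 0, 0, 0, 0]

```text
clock: 8.05
tcp_pos: [0.5637, -0.0879, 0.0225]
tool_rot: [-0.0, 1.0, -0.024, -0.0]
wrist_force: [0.9, 0.8, -0.2]
gripper_width: -0.002
grip_force: 0.0
```

>>> move_arm:
  turn:
    - [0, 0, 0]
    - [0, 0, 0]
    - [0, 0, 0]
    - [0, 0, 0]
    - [0, 0, 0]
    - [0, 0, 0]
    - [0, 0, 0]
    - [0, 0, 0]
  slide:
    - [0, 0, 0.0003]
    - [0, 0, 0.0006]
    - [0, 0, 0.0006]
    - [0, 0, 0.0006]
    - [0, 0, 0.0006]
    - [0, 0, 0.0006]
    - [0, 0, 0.0006]
    - [0, 0, 0.0006]
  gripper: [0, 0, 0, 0, 0, 0, 0, 0]

```text
clock: 8.85
tcp_pos: [0.5636, -0.0879, 0.0219]
tool_rot: [-0.0, 1.0, -0.024, -0.0]
wrist_force: [0.3, 0.2, -0.4]
gripper_width: 0.002
grip_force: 0.0
```

```bash
python3 - <<'E'
from h import *
s=observe();where();print(s['wrist_force'],s['ft_torque'])
a=camera('scene');cv2.imwrite('pics/s2.png',cv2.resize(a['frame'][200:360,215:375,::-1],None,fx=3.5,fy=3.5))
E
```

```text
station mm [29.3 -1.9 21.9]
[ 0.29446204  0.15963703 -0.4162072 ] [-0.02471822 -0.04471746  0.04843027]
```

View pics/s2.png

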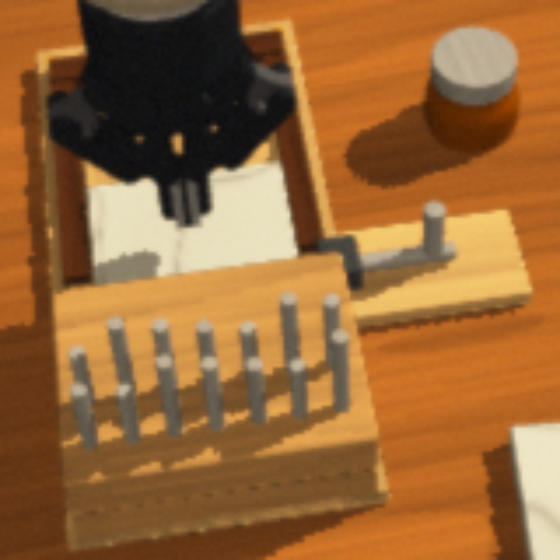

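The fingertip shows at crop (187,222) over the slab, with no visible gap to judge by. I'll compare it with the projected TCP.

```bash
python3 - <<'E'
from h import *
a=camera('scene');q=np.load('q.npy')
print((proj(a,st(q,[(29,-2,22),(29,-2,30),(40,-2,22),(-24,-2,24)]))-[215,200])*3.5)
s=observe();print(s['joint_efforts'],s['wrist_force'],s['tcp_pos'])
E
```

```text
[[189.00224918 249.52128351]
 [187.77311109 240.35772975]
 [191.14790963 265.18915406]
 [178.80632362 175.02427211]]
[-2.17092138e-04 -7.03632617e+01  1.84986748e+00 -1.75536382e+01
  9.12631309e-03  1.88549537e-03  2.46839072e-06] [ 0.0159877  -0.75989777  0.20095731] [ 0.56365337 -0.08791614  0.02190623]
```

>>> move_arm:
  turn:
    - [0, 0, 0]
    - [0, 0, 0]
    - [0, 0, 0]
    - [0, 0, 0]
    - [0, 0, 0]
    - [0, 0, 0]
    - [0, 0, 0]
    - [0, 0, 0]
  slide:
    - [0, 0, 0.0003]
    - [0, 0, 0.0005]
    - [0, 0, 0.0005]
    - [0, 0, 0.0005]
    - [0, 0, 0.0005]
    - [0, 0, 0.0005]
    - [0, 0, 0.0005]
    - [0, 0, 0.0005]
  gripper: [0, 0, 0, 0, 0, 0, 0, 0]

```text
clock: 9.75
tcp_pos: [0.5637, -0.0879, 0.0214]
tool_rot: [-0.0, 1.0, -0.024, -0.0]
wrist_force: [1.4, -0.2, -0.3]
gripper_width: -0.001
grip_force: 0.0
```

```bash
python3 - <<'E'
from h import *
a=camera('scene')['frame'][235:290,230:310,::-1]
b=camera('top')['frame'][180:250,320:410,::-1]
A=cv2.resize(a,(800,550),interpolation=cv2.INTER_CUBIC)[:330]
B=cv2.resize(b,(347,270),interpolation=cv2.INTER_CUBIC)
C=np.zeros((600,800,3),np.uint8);C[:330]=A;C[330:,:347]=B;cv2.imwrite('pics/s3.png',C)
E
```

```text
(no output)
```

View pics/s3.png

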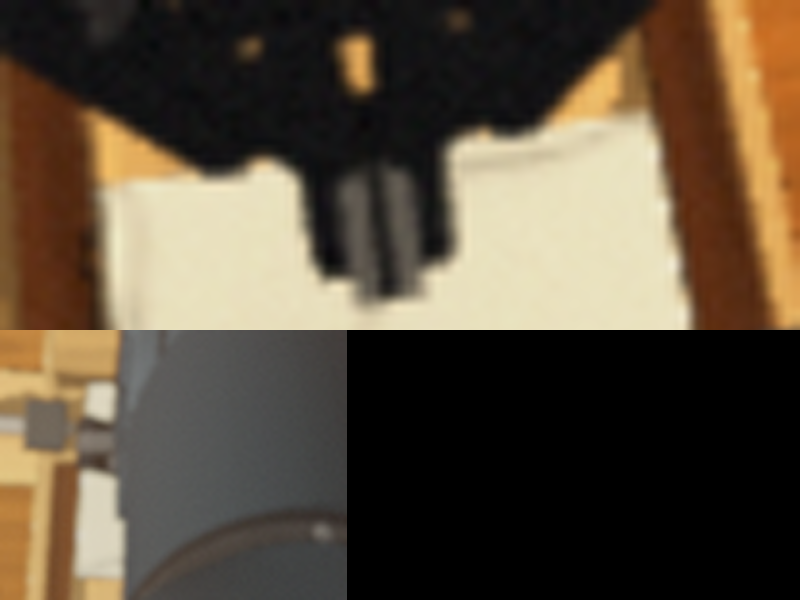

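The tip shows at image (267,265). That is about 6–10 px above the projected TCP, and its shadow on the slab is well separated, so the real fingertip is well above the stone. I'll track the tip row numerically while descending in force-checked steps.

>>> move_arm:
  turn:
    - [0, 0, 0]
    - [0, 0, 0]
    - [0, 0, 0]
    - [0, 0, 0]
    - [0, 0, 0]
    - [0, 0, 0]
    - [0, 0, 0]
    - [0, 0, 0]
  slide:
    - [0, 0, 0.0005]
    - [0, 0, 0.001]
    - [0, 0, 0.001]
    - [0, 0, 0.001]
    - [0, 0, 0.001]
    - [0, 0, 0.001]
    - [0, 0, 0.001]
    - [0, 0, 0.001]
  gripper: [0, 0, 0, 0, 0, 0, 0, 0]

```text
clock: 10.65
tcp_pos: [0.5636, -0.0879, 0.0204]
tool_rot: [-0.0, 1.0, -0.024, -0.0]
wrist_force: [0.5, 0.1, -0.4]
gripper_width: 0.002
grip_force: 0.0
```

```bash
cat >> h.py <<'E'
def tip():
    a=camera('scene');q=np.load('q.npy');g=a['frame'][240:285,255:285].astype(int).sum(2)/3
    print('tip column dark rows:',[(255+i,240+int(np.max(np.where(g[:32,i]<150)[0],initial=0))) for i in range(5,20)])
    print(np.round(g[20:38,12]).astype(int))
E
python3 - <<'E'
from h import *
tip()
a=camera('scene');q=np.load('q.npy')
print([(z,np.round(proj(a,st(q,[(40,-2,z)])),1)[0]) for z in (24,34,44,54)])
E
```

```text
tip column dark rows: [(260, 257), (261, 262), (262, 262), (263, 263), (264, 262), (265, 264), (266, 265), (267, 265), (268, 265), (269, 265), (270, 264), (271, 264), (272, 261), (273, 261), (274, 261)]
[ 58  64  76  76  86 136 190 205 207 205 205 208 209 210 210 211 209 206]
[(24, array([269.5, 275.1])), (34, array([269.1, 271.8])), (44, array([268.6, 268.5])), (54, array([268.2, 265.1]))]
```

>>> move_arm:
  turn:
    - [0, 0, 0]
    - [0, 0, 0]
    - [0, 0, 0]
    - [0, 0, 0]
    - [0, 0, 0]
    - [0, 0, 0]
    - [0, 0, 0]
    - [0, 0, 0]
  slide:
    - [0, 0, 0.001]
    - [0, 0, 0.002]
    - [0, 0, 0.003]
    - [0, 0, 0.004]
    - [0, 0, 0.005]
    - [0, 0, 0.006]
    - [0, 0, 0.006]
    - [0, 0, 0.006]
  gripper: [0, 0, 0, 0, 0, 0, 0, 0]

```text
clock: 11.55
tcp_pos: [0.5637, -0.0879, 0.0144]
tool_rot: [-0.0, 1.0, -0.024, -0.0]
wrist_force: [0.5, 0.1, -0.3]
gripper_width: -0.002
grip_force: 0.0
```

```bash
python3 - <<'E'
from h import *
tip()
E
```

```text
tip column dark rows: [(260, 271), (261, 271), (262, 264), (263, 265), (264, 265), (265, 265), (266, 267), (267, 267), (268, 267), (269, 267), (270, 266), (271, 266), (272, 266), (273, 263), (274, 263)]
[ 60  60  76  75  76  78  83 123 198 206 207 208 209 212 212 211 209 206]
```

>>> move_arm:
  turn:
    - [0, 0, 0]
    - [0, 0, 0]
    - [0, 0, 0]
    - [0, 0, 0]
    - [0, 0, 0]
    - [0, 0, 0]
    - [0, 0, 0]
    - [0, 0, 0]
  slide:
    - [0, 0, 0.001]
    - [0, 0, 0.002]
    - [0, 0, 0.003]
    - [0, 0, 0.004]
    - [0, 0, 0.005]
    - [0, 0, 0.006]
    - [0, 0, 0.006]
    - [0, 0, 0.006]
  gripper: [0, 0, 0, 0, 0, 0, 0, 0]

```text
clock: 12.4
tcp_pos: [0.5637, -0.0879, 0.0084]
tool_rot: [0.0, 1.0, -0.024, -0.0]
wrist_force: [-0.3, -0.6, 0.1]
gripper_width: 0.003
grip_force: 0.0
```

```bash
python3 - <<'E'
from h import *
tip()
a=camera('scene')['frame'][240:280,225:300,::-1]
cv2.imwrite('pics/s4.png',cv2.resize(a,(750,400),interpolation=cv2.INTER_CUBIC))
E
```

```text
tip column dark rows: [(260, 271), (261, 271), (262, 271), (263, 271), (264, 271), (265, 271), (266, 271), (267, 269), (268, 269), (269, 269), (270, 269), (271, 268), (272, 268), (273, 265), (274, 265)]
[ 62  63  75  76  78  81  81  83  87 129 194 203 209 206 208 208 208 205]
```

View pics/s4.png

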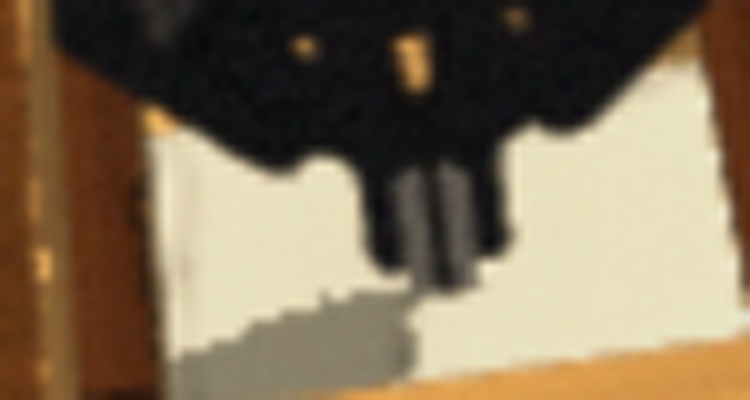

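The tip is at crop (450,290), and its shadow ends near (412,340) and is still slightly separated, so several mm of gap remain.

>>> move_arm:
  turn:
    - [0, 0, 0]
    - [0, 0, 0]
    - [0, 0, 0]
    - [0, 0, 0]
    - [0, 0, 0]
    - [0, 0, 0]
    - [0, 0, 0]
    - [0, 0, 0]
  slide:
    - [0, 0, 0.0005]
    - [0, 0, 0.001]
    - [0, 0, 0.0015]
    - [0, 0, 0.002]
    - [0, 0, 0.002]
    - [0, 0, 0.002]
    - [0, 0, 0.002]
    - [0, 0, 0.002]
  gripper: [0, 0, 0, 0, 0, 0, 0, 0]

```text
clock: 13.3
tcp_pos: [0.5637, -0.0879, 0.0064]
tool_rot: [-0.0, 1.0, -0.024, 0.0]
wrist_force: [-0.4, -0.3, 0.2]
gripper_width: -0.006
grip_force: 0.0
```

>>> move_arm:
  turn:
    - [0, 0, 0]
    - [0, 0, 0]
    - [0, 0, 0]
    - [0, 0, 0]
    - [0, 0, 0]
    - [0, 0, 0]
    - [0, 0, 0]
    - [0, 0, 0]
  slide:
    - [0, 0, 0.0003]
    - [0, 0, 0.0006]
    - [0, 0, 0.001]
    - [0, 0, 0.001]
    - [0, 0, 0.001]
    - [0, 0, 0.001]
    - [0, 0, 0.001]
    - [0, 0, 0.001]
  gripper: [0, 0, 0, 0, 0, 0, 0, 0]

```text
clock: 14.1
tcp_pos: [0.5636, -0.0879, 0.0054]
tool_rot: [-0.0, 1.0, -0.024, -0.0]
wrist_force: [-0.8, 0.0, 0.1]
gripper_width: -0.002
grip_force: 0.0
```

```bash
python3 - <<'E'
from h import *
a=camera('scene')['frame'];np.set_printoptions(linewidth=200)
print(a[263:280,256:280].astype(int).sum(2)//3)
E
```

```text
[[214 214 214 215 198 117  37  19  30  61  84  75  31  49  83  79  54  23  29  65 148 210 216 216]
 [214 214 213 214 199 122  35  22  26  59  86  80  39  44  84  85  62  25  26  64 148 211 214 214]
 [214 213 215 214 205 153  48  20  29  58  86  81  49  44  83  84  64  26  25  85 176 214 216 217]
 [215 214 214 214 211 188  70  19  24  51  84  82  50  36  71  87  81  63  77 133 207 214 216 215]
 [214 215 213 213 213 199 126  42  29  52  85  82  50  33  59  90 113 169 201 209 215 216 215 215]
 [212 209 209 209 208 206 186 104  75  85  87  84  63  35  56  90 121 185 212 213 214 216 215 216]
 [202 149 139 139 140 138 136 119 114 105  92  88  79  46  70 105 130 182 213 215 214 215 216 216]
 [195 135 123 124 125 123 125 119 118 108  99  96 106 119 136 179 206 211 215 215 214 215 215 215]
 [136 123 122 123 123 124 125 123 117 114 109 118 149 203 208 212 214 214 215 215 215 216 215 214]
 [123 123 124 125 122 123 121 123 117 112 113 124 159 211 215 216 215 216 214 215 214 216 215 214]
 [123 123 121 125 121 122 122 120 113 112 120 144 202 215 215 216 215 213 215 216 216 215 215 217]
 [123 124 122 125 120 123 125 119 112 105 116 150 209 213 214 215 215 214 216 215 215 216 216 216]
 [123 121 125 120 123 123 121 119 113 102 113 150 211 215 215 215 216 215 216 216 212 213 212 211]
 [122 122 125 122 125 124 123 118 111 105 123 160 209 215 213 212 210 210 209 206 193 188 175 172]
 [123 120 125 123 123 122 123 121 120 129 181 198 203 188 190 178 175 162 160 159 161 160 157 154]
 [121 123 124 126 127 127 127 132 151 151 154 158 163 159 161 158 156 153 151 154 153 153 154 153]
 [123 128 129 140 146 152 154 157 159 154 153 153 153 155 154 154 153 154 153 154 152 152 149 150]]
```

>>> move_arm:
  turn:
    - [0, 0, 0]
    - [0, 0, 0]
    - [0, 0, 0]
    - [0, 0, 0]
    - [0, 0, 0]
    - [0, 0, 0]
    - [0, 0, 0]
    - [0, 0, 0]
  slide:
    - [0, 0, 0.0005]
    - [0, 0, 0.001]
    - [0, 0, 0.0015]
    - [0, 0, 0.002]
    - [0, 0, 0.0025]
    - [0, 0, 0.003]
    - [0, 0, 0.003]
    - [0, 0, 0.003]
  gripper: [0, 0, 0, 0, 0, 0, 0, 0]

```text
clock: 14.95
tcp_pos: [0.5637, -0.0879, 0.0024]
tool_rot: [-0.0, 1.0, -0.024, -0.0]
wrist_force: [-0.5, -0.3, 0.2]
gripper_width: 0.003
grip_force: 0.0
```

```bash
python3 - <<'E'
from h import *
a=camera('scene')['frame'];np.set_printoptions(linewidth=200)
print(a[266:280,260:278].astype(int).sum(2)//3)
E
```

```text
[[211 187  61  20  23  51  86  82  49  35  69  84  77  30  28  81 177 212]
 [208 186  64  21  25  44  86  80  50  33  61  84  81  54  73 122 207 215]
 [147 127  72  37  28  49  87  83  62  30  58  85 101 150 200 207 214 216]
 [127 121 110  88  76  85  92  87  75  35  60  90 112 167 211 215 215 217]
 [122 125 121 117 111 103  96  91  77  40  57 105 127 177 213 214 216 215]
 [123 124 123 123 120 109  98  97  96  83 106 180 206 211 214 215 215 215]
 [123 123 124 120 117 114 115 114 117 122 149 208 214 215 216 215 215 216]
 [123 124 123 119 116 113 114 118 122 128 159 208 216 216 216 215 215 216]
 [122 123 123 119 116 108 114 119 127 150 207 215 215 215 217 217 214 216]
 [124 124 125 120 112 104 110 123 140 162 209 214 216 216 216 215 213 214]
 [123 124 122 119 112 106 122 155 202 207 213 213 211 210 210 206 193 188]
 [122 123 124 121 121 133 180 199 203 193 187 176 174 164 160 161 159 162]
 [127 126 126 132 154 151 157 158 164 160 161 159 155 153 153 154 154 155]
 [147 151 154 154 158 154 151 155 153 155 156 157 154 155 153 154 152 151]]
```

>>> move_arm:
  turn:
    - [0, 0, 0]
    - [0, 0, 0]
    - [0, 0, 0]
    - [0, 0, 0]
    - [0, 0, 0]
    - [0, 0, 0]
    - [0, 0, 0]
    - [0, 0, 0]
  slide:
    - [0, 0, 0.0003]
    - [0, 0, 0.0006]
    - [0, 0, 0.001]
    - [0, 0, 0.001]
    - [0, 0, 0.001]
    - [0, 0, 0.001]
    - [0, 0, 0.001]
    - [0, 0, 0.001]
  gripper: [0, 0, 0, 0, 0, 0, 0, 0]

```text
clock: 15.8
tcp_pos: [0.5637, -0.0879, 0.0014]
tool_rot: [-0.0, 1.0, -0.024, 0.0]
wrist_force: [-0.6, 0.0, -0.1]
gripper_width: -0.001
grip_force: 0.0
```

>>> move_arm:
  turn:
    - [0, 0, 0]
    - [0, 0, 0]
    - [0, 0, 0]
    - [0, 0, 0]
    - [0, 0, 0]
    - [0, 0, 0]
    - [0, 0, 0]
    - [0, 0, 0]
  slide:
    - [0, 0, 0.0003]
    - [0, 0, 0.0006]
    - [0, 0, 0.0008]
    - [0, 0, 0.0008]
    - [0, 0, 0.0008]
    - [0, 0, 0.0008]
    - [0, 0, 0.0008]
    - [0, 0, 0.0008]
  gripper: [0, 0, 0, 0, 0, 0, 0, 0]

```text
clock: 16.6
tcp_pos: [0.5637, -0.0879, 0.0006]
tool_rot: [-0.0, 1.0, -0.024, 0.0]
wrist_force: [-0.5, -0.8, 0.2]
gripper_width: 0.002
grip_force: 0.0
```

>>> move_arm:
  turn:
    - [0, 0, 0]
    - [0, 0, 0]
    - [0, 0, 0]
    - [0, 0, 0]
    - [0, 0, 0]
    - [0, 0, 0]
    - [0, 0, 0]
    - [0, 0, 0]
  slide:
    - [0, 0, 0.0003]
    - [0, 0, 0.0006]
    - [0, 0, 0.0008]
    - [0, 0, 0.0008]
    - [0, 0, 0.0008]
    - [0, 0, 0.0008]
    - [0, 0, 0.0008]
    - [0, 0, 0.0008]
  gripper: [0, 0, 0, 0, 0, 0, 0, 0]

```text
clock: 17.4
tcp_pos: [0.5636, -0.0879, -0.0002]
tool_rot: [-0.0, 1.0, -0.024, 0.0]
wrist_force: [-0.5, -0.7, 0.4]
gripper_width: 0.003
grip_force: 0.0
```

```bash
python3 - <<'E'
from h import *
s=observe();print(s['tcp_pos'],s['joint_pos'],s['wrist_force'])
a=camera('scene')['frame'];np.set_printoptions(linewidth=200)
print(a[268:279,260:278].astype(int).sum(2)//3)
E
```

```text
[ 5.63647294e-01 -8.79209105e-02 -1.85006772e-04] [ 0.07828202  0.67578795 -0.00891592  1.92567158  0.01082185  0.54017656
 -1.55629082] [-0.46422542 -0.70126928  0.41081326]
[[147 122  57  22  23  44  83  85  63  32  59  87  82  63  76 130 205 215]
 [127 116  84  39  32  45  76  86  73  35  59  87 107 160 201 209 215 216]
 [121 123 115  91  88  86  94  89  75  32  53  88 113 172 212 215 216 216]
 [123 123 120 119 114 110 100  92  77  45  53  96 134 188 215 215 214 215]
 [121 123 122 121 117 110 103  97  91  80 103 154 205 213 214 216 214 216]
 [122 124 121 119 114 110 114 114 121 123 149 205 214 215 216 215 215 217]
 [125 121 123 120 114 105 114 120 123 127 152 211 216 215 215 216 216 215]
 [122 124 124 120 112 102 112 125 137 139 162 210 215 216 216 216 213 214]
 [123 123 123 121 113 107 124 158 202 205 208 212 212 210 210 207 191 189]
 [125 122 120 121 119 131 178 199 204 191 188 177 173 165 158 162 159 159]
 [127 124 122 130 154 152 155 161 162 163 161 160 157 151 150 153 154 155]]
```

>>> move_arm:
  turn:
    - [0, 0, 0]
    - [0, 0, 0]
    - [0, 0, 0]
    - [0, 0, 0]
    - [0, 0, 0]
    - [0, 0, 0]
    - [0, 0, 0]
    - [0, 0, 0]
  slide:
    - [0, 0, 0.0003]
    - [0, 0, 0.0006]
    - [0, 0, 0.0009]
    - [0, 0, 0.0009]
    - [0, 0, 0.0009]
    - [0, 0, 0.0009]
    - [0, 0, 0.0009]
    - [0, 0, 0.0009]
  gripper: [0, 0, 0, 0, 0, 0, 0, 0]

```text
clock: 18.25
tcp_pos: [0.5636, -0.0879, -0.0011]
tool_rot: [-0.0, 1.0, -0.024, -0.0]
wrist_force: [-0.8, -0.2, 0.7]
gripper_width: 0.0
grip_force: 0.0
```

>>> move_arm:
  turn:
    - [0, 0, 0]
    - [0, 0, 0]
    - [0, 0, 0]
    - [0, 0, 0]
    - [0, 0, 0]
    - [0, 0, 0]
    - [0, 0, 0]
    - [0, 0, 0]
  slide:
    - [0, 0, 0.0003]
    - [0, 0, 0.0006]
    - [0, 0, 0.0006]
    - [0, 0, 0.0006]
    - [0, 0, 0.0006]
    - [0, 0, 0.0006]
    - [0, 0, 0.0006]
    - [0, 0, 0.0006]
  gripper: [0, 0, 0, 0, 0, 0, 0, 0]

```text
clock: 19.05
tcp_pos: [0.5636, -0.0879, -0.0017]
tool_rot: [-0.0, 1.0, -0.024, -0.0]
wrist_force: [0.6, 0.9, -0.6]
gripper_width: -0.001
grip_force: 0.0
```

>>> move_arm:
  turn:
    - [0, 0, 0]
    - [0, 0, 0]
    - [0, 0, 0]
    - [0, 0, 0]
    - [0, 0, 0]
    - [0, 0, 0]
    - [0, 0, 0]
    - [0, 0, 0]
  slide:
    - [0, 0, 0.0003]
    - [0, 0, 0.0006]
    - [0, 0, 0.0009]
    - [0, 0, 0.0009]
    - [0, 0, 0.0009]
    - [0, 0, 0.0009]
    - [0, 0, 0.0009]
    - [0, 0, 0.0009]
  gripper: [0, 0, 0, 0, 0, 0, 0, 0]

```text
clock: 19.85
tcp_pos: [0.5637, -0.0879, -0.0026]
tool_rot: [-0.0, 1.0, -0.024, -0.0]
wrist_force: [-0.4, 0.2, 0.3]
gripper_width: 0.0
grip_force: 0.0
```

>>> move_arm:
  turn:
    - [0, 0, 0]
    - [0, 0, 0]
    - [0, 0, 0]
    - [0, 0, 0]
    - [0, 0, 0]
    - [0, 0, 0]
    - [0, 0, 0]
    - [0, 0, 0]
  slide:
    - [0, 0, 0.0003]
    - [0, 0, 0.0006]
    - [0, 0, 0.0009]
    - [0, 0, 0.0009]
    - [0, 0, 0.0009]
    - [0, 0, 0.0009]
    - [0, 0, 0.0009]
    - [0, 0, 0.0009]
  gripper: [0, 0, 0, 0, 0, 0, 0, 0]

```text
clock: 20.65
tcp_pos: [0.5636, -0.0879, -0.0035]
tool_rot: [-0.0, 1.0, -0.024, -0.0]
wrist_force: [-0.8, 0.3, 0.3]
gripper_width: 0.002
grip_force: 0.0
```

```bash
python3 - <<'E'
from h import *
a=camera('scene')['frame'];np.set_printoptions(linewidth=200)
print(a[268:279,260:278].astype(int).sum(2)//3)
b=a[240:280,225:300,::-1]
cv2.imwrite('pics/s5.png',cv2.resize(b,(750,400),interpolation=cv2.INTER_CUBIC))
E
```

```text
[[146 125  52  22  18  45  83  83  63  34  57  87  79  35  24  48 129 209]
 [126 111  66  26  19  36  74  86  74  36  57  84  82  63  71 104 175 214]
 [122 117  86  39  31  43  66  85  76  34  46  88  96 136 200 207 213 216]
 [123 121 112  90  74  85  93  90  79  38  44  86 108 163 211 214 216 215]
 [124 123 124 119 110 108 100  90  81  43  48  90 112 163 212 215 217 215]
 [122 122 122 119 114 108 106  96  95  79  77 109 153 206 213 216 216 217]
 [124 121 126 121 113 108 113 118 120 120 125 156 206 214 215 216 217 214]
 [127 123 122 122 110 103 114 124 138 138 159 206 213 215 216 216 213 213]
 [122 123 124 119 112 106 124 154 201 208 207 211 212 212 211 206 192 189]
 [123 125 124 122 121 131 180 198 205 192 186 177 173 163 157 160 159 161]
 [129 128 125 131 155 151 158 158 161 162 161 159 156 153 152 154 153 152]]
```

View pics/s5.png

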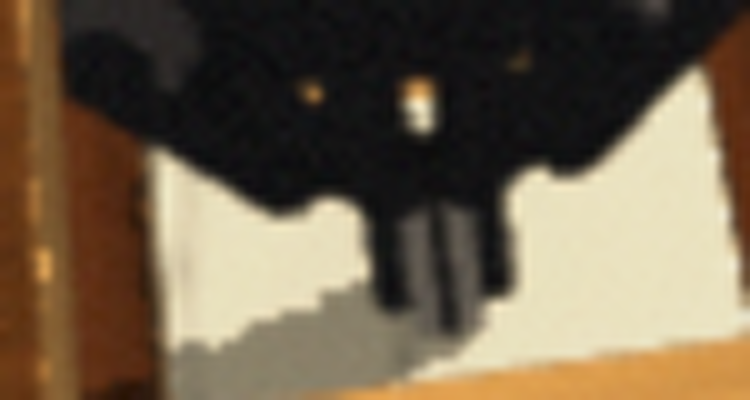

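The shadow now almost meets the tip, near crop (465,340). Contact is 1–3 mm away.

>>> move_arm:
  turn:
    - [0, 0, 0]
    - [0, 0, 0]
    - [0, 0, 0]
    - [0, 0, 0]
    - [0, 0, 0]
    - [0, 0, 0]
    - [0, 0, 0]
    - [0, 0, 0]
  slide:
    - [0, 0, 0.0003]
    - [0, 0, 0.0006]
    - [0, 0, 0.0007]
    - [0, 0, 0.0007]
    - [0, 0, 0.0007]
    - [0, 0, 0.0007]
    - [0, 0, 0.0007]
    - [0, 0, 0.0007]
  gripper: [0, 0, 0, 0, 0, 0, 0, 0]

```text
clock: 21.5
tcp_pos: [0.5637, -0.0879, -0.0042]
tool_rot: [-0.0, 1.0, -0.024, 0.0]
wrist_force: [-0.6, -0.4, 2.1]
gripper_width: 0.002
grip_force: 1.3
```

>>> move_arm:
  turn:
    - [0, 0, 0]
    - [0, 0, 0]
    - [0, 0, 0]
    - [0, 0, 0]
    - [0, 0, 0]
    - [0, 0, 0]
    - [0, 0, 0]
    - [0, 0, 0]
  slide:
    - [0, 0, 0.0002]
    - [0, 0, 0.0004]
    - [0, 0, 0.0005]
    - [0, 0, 0.0005]
    - [0, 0, 0.0005]
    - [0, 0, 0.0005]
    - [0, 0, 0.0005]
    - [0, 0, 0.0005]
  gripper: [0, 0, 0, 0, 0, 0, 0, 0]

```text
clock: 22.3
tcp_pos: [0.5637, -0.0879, -0.0044]
tool_rot: [-0.0, 1.0, -0.024, 0.0]
wrist_force: [-1.3, 0.5, 8.0]
gripper_width: -0.0
grip_force: 3.7
```

>>> move_arm:
  turn:
    - [0, 0, 0]
    - [0, 0, 0]
    - [0, 0, 0]
    - [0, 0, 0]
    - [0, 0, 0]
    - [0, 0, 0]
    - [0, 0, 0]
    - [0, 0, 0]
  slide:
    - [0, 0, 0.0003]
    - [0, 0, 0.0006]
    - [0, 0, 0.0007]
    - [-0.001, 0, 0.0007]
    - [-0.003, 0, 0.0007]
    - [-0.005, 0, 0.0007]
    - [-0.008, 0, 0.0007]
    - [-0.012, 0, 0.0007]
  gripper: [0, 0, 0, 0, 0, 0, 0, 0]

```text
clock: 23.1
tcp_pos: [0.5549, -0.0875, -0.0043]
tool_rot: [0.0, 1.0, -0.024, 0.003]
wrist_force: [4.3, -0.0, 5.7]
gripper_width: -0.004
grip_force: 3.4
```

```bash
cat >> h.py <<'E'
def slab():
    where();s=observe();print(s['clock'],s['wrist_force'])
    a=camera('top');b=camera('scene')
    np.set_printoptions(linewidth=220);q=np.load('q.npy')
    for c,y in ((a,48),(b,48),(b,-48)):   # grey profile along station x at slab-top height
        X=np.arange(-118,60,3);P=proj(c,st(q,[(x,y,24) for x in X]))
        g=cv2.remap(c['frame'],P[:,0].astype('f4'),P[:,1].astype('f4'),1)[:,0].astype(int);blu=g[:,2]
        print(y,[(int(x),int(v)) for x,v in zip(X,blu)])
E
python3 -c "
from h import *
slab()"
```

```text
station mm [20.5 -1.9 -4.3]
23.1 [ 4.27674568 -0.02787286  5.65754641]
48 [(-118, 55), (-115, 69), (-112, 97), (-109, 118), (-106, 121), (-103, 121), (-100, 122), (-97, 123), (-94, 120), (-91, 120), (-88, 121), (-85, 121), (-82, 122), (-79, 121), (-76, 122), (-73, 120), (-70, 117), (-67, 116), (-64, 117), (-61, 117), (-58, 118), (-55, 120), (-52, 119), (-49, 119), (-46, 120), (-43, 121), (-40, 117), (-37, 115), (-34, 135), (-31, 171), (-28, 182), (-25, 186), (-22, 189), (-19, 190), (-16, 191), (-13, 190), (-10, 190), (-7, 190), (-4, 190), (-1, 188), (2, 189), (5, 189), (8, 189), (11, 190), (14, 176), (17, 119), (20, 57), (23, 46), (26, 68), (29, 97), (32, 108), (35, 104), (38, 76), (41, 69), (44, 138), (47, 182), (50, 190), (53, 191), (56, 191), (59, 190)]
48 [(-118, 23), (-115, 19), (-112, 14), (-109, 13), (-106, 26), (-103, 45), (-100, 54), (-97, 48), (-94, 44), (-91, 48), (-88, 58), (-85, 53), (-82, 52), (-79, 47), (-76, 35), (-73, 35), (-70, 41), (-67, 40), (-64, 39), (-61, 41), (-58, 49), (-55, 68), (-52, 55), (-49, 37), (-46, 25), (-43, 20), (-40, 20), (-37, 17), (-34, 22), (-3
[... 305 characters left out ...]
, (53, 69), (56, 71), (59, 75)]
-48 [(-118, 20), (-115, 18), (-112, 12), (-109, 14), (-106, 23), (-103, 30), (-100, 33), (-97, 27), (-94, 25), (-91, 23), (-88, 25), (-85, 19), (-82, 22), (-79, 23), (-76, 21), (-73, 26), (-70, 36), (-67, 38), (-64, 39), (-61, 40), (-58, 38), (-55, 36), (-52, 38), (-49, 35), (-46, 23), (-43, 17), (-40, 17), (-37, 19), (-34, 20), (-31, 28), (-28, 70), (-25, 149), (-22, 175), (-19, 176), (-16, 178), (-13, 180), (-10, 180), (-7, 179), (-4, 180), (-1, 177), (2, 179), (5, 181), (8, 183), (11, 185), (14, 186), (17, 170), (20, 113), (23, 104), (26, 104), (29, 103), (32, 100), (35, 102), (38, 101), (41, 102), (44, 95), (47, 82), (50, 80), (53, 80), (56, 80), (59, 79)]
```

>>> move_arm:
  turn:
    - [0, 0, 0]
    - [0, 0, 0]
    - [0, 0, 0]
    - [0, 0, 0]
    - [0, 0, 0]
    - [0, 0, 0]
    - [0, 0, 0]
    - [0, 0, 0]
  slide:
    - [0, 0, 0.0004]
    - [0, 0, 0.0007]
    - [-0.002, 0, 0.0007]
    - [-0.005, 0, 0.0007]
    - [-0.008, 0, 0.0007]
    - [-0.011, 0, 0.0007]
    - [-0.014, 0, 0.0007]
    - [-0.017, 0, 0.0007]
  gripper: [0, 0, 0, 0, 0, 0, 0, 0]

```text
clock: 24.0
tcp_pos: [0.5389, -0.0868, -0.0045]
tool_rot: [0.0, 1.0, -0.024, 0.004]
wrist_force: [6.4, -0.5, 10.3]
gripper_width: -0.001
grip_force: 5.5
```

```bash
sed -i 's/for c,y in.*:   #/for c,y in ((a,48),(b,48)):   #/; s/print(y,\[.*/k=int(np.argmax(blu[5:]>150))+5; print(y,"front",X[k-1]+3*(150-blu[k-1])\/max(1,blu[k]-blu[k-1]))/' h.py
python3 -c "
from h import *
slab()"
```

```text
station mm [ 4.5 -1.9 -4.5]
24.0 [ 6.42251749 -0.52054129 10.31321304]
48 front -48.689655172413794
48 front -44.22950819672131
```

>>> move_arm:
  turn:
    - [0, 0, 0]
    - [0, 0, 0]
    - [0, 0, 0]
    - [0, 0, 0]
    - [0, 0, 0]
    - [0, 0, 0]
    - [0, 0, 0]
    - [0, 0, 0]
  slide:
    - [-0.004, 0, 0.0003]
    - [-0.008, 0, 0.0003]
    - [-0.012, 0, 0.0003]
    - [-0.016, 0, 0.0003]
    - [-0.02, 0, 0.0003]
    - [-0.024, 0, 0.0003]
    - [-0.028, 0, 0.0003]
    - [-0.032, 0, 0.0003]
  gripper: [0, 0, 0, 0, 0, 0, 0, 0]

```text
clock: 24.9
tcp_pos: [0.5077, -0.0853, -0.0046]
tool_rot: [0.0, 1.0, -0.024, 0.005]
wrist_force: [7.1, -0.8, 13.7]
gripper_width: 0.001
grip_force: 6.8
```

```bash
python3 -c "
from h import *
slab()"
```

```text
station mm [-26.8  -1.9  -4.6]
24.9 [ 7.07366405 -0.81557064 13.70773114]
48 front -80.18604651162791
48 front -77.73333333333333
```

>>> move_arm:
  turn:
    - [0, 0, 0]
    - [0, 0, 0]
    - [0, 0, 0]
    - [0, 0, 0]
    - [0, 0, 0]
    - [0, 0, 0]
    - [0, 0, 0]
    - [0, 0, 0]
  slide:
    - [-0.004, 0, 0]
    - [-0.008, 0, 0]
    - [-0.012, 0, 0]
    - [-0.016, 0, 0]
    - [-0.02, 0, 0]
    - [-0.024, 0, 0]
    - [-0.028, 0, 0]
    - [-0.031, 0, 0]
  gripper: [0, 0, 0, 0, 0, 0, 0, 0]

```text
clock: 25.8
tcp_pos: [0.4769, -0.0839, -0.0047]
tool_rot: [0.0, 1.0, -0.024, 0.005]
wrist_force: [7.1, -0.8, 15.2]
gripper_width: 0.001
grip_force: 7.4
```

```bash
python3 -c "
from h import *
slab()"
```

```text
station mm [-57.6  -2.   -4.7]
25.8 [ 7.11964392 -0.84115073 15.22305327]
48 front -125.2
48 front -125.2
```

>>> move_arm:
  turn:
    - [0, 0, 0]
    - [0, 0, 0]
    - [0, 0, 0]
    - [0, 0, 0]
    - [0, 0, 0]
    - [0, 0, 0]
    - [0, 0, 0]
    - [0, 0, 0]
  slide:
    - [-0.0005, 0, 0]
    - [-0.001, 0, 0]
    - [-0.0015, 0, 0]
    - [-0.002, 0, 0]
    - [-0.0025, 0, 0]
    - [-0.003, 0, 0]
    - [-0.0035, 0, 0]
    - [-0.004, 0, 0]
  gripper: [0, 0, 0, 0, 0, 0, 0, 0]

```text
clock: 26.7
tcp_pos: [0.4732, -0.0837, -0.0047]
tool_rot: [0.0, 1.0, -0.024, 0.005]
wrist_force: [7.2, -0.8, 15.0]
gripper_width: 0.004
grip_force: 7.5
```

>>> move_arm:
  turn:
    - [0, 0, 0]
    - [0, 0, 0]
    - [0, 0, 0]
    - [0, 0, 0]
    - [0, 0, 0]
    - [0, 0, 0]
    - [0, 0, 0]
    - [0, 0, 0]
  slide:
    - [-0.0005, 0, 0]
    - [-0.001, 0, 0]
    - [-0.0015, 0, 0]
    - [-0.002, 0, 0]
    - [-0.002, 0, 0]
    - [-0.002, 0, 0]
    - [-0.002, 0, 0]
    - [-0.002, 0, 0]
  gripper: [0, 0, 0, 0, 0, 0, 0, 0]

```text
clock: 27.5
tcp_pos: [0.4723, -0.0836, -0.0047]
tool_rot: [0.0, 1.0, -0.024, 0.006]
wrist_force: [9.2, -0.9, 12.6]
gripper_width: 0.0
grip_force: 6.3
```

>>> move_arm:
  turn:
    - [0, 0, 0]
    - [0, 0, 0]
    - [0, 0, 0]
    - [0, 0, 0]
    - [0, 0, 0]
    - [0, 0, 0]
    - [0, 0, 0]
    - [0, 0, 0]
  slide:
    - [-0.0005, 0, 0.0002]
    - [-0.001, 0, 0.0004]
    - [-0.0015, 0, 0.0004]
    - [-0.002, 0, 0.0004]
    - [-0.002, 0, 0.0004]
    - [-0.002, 0, 0.0004]
    - [-0.002, 0, 0.0004]
    - [-0.002, 0, 0.0004]
  gripper: [0, 0, 0, 0, 0, 0, 0, 0]

```text
clock: 28.3
tcp_pos: [0.4716, -0.0836, -0.0047]
tool_rot: [0.0, 1.0, -0.024, 0.007]
wrist_force: [11.6, -1.7, 14.6]
gripper_width: -0.001
grip_force: 7.5
```

>>> move_arm:
  turn:
    - [0, 0, 0]
    - [0, 0, 0]
    - [0, 0, 0]
    - [0, 0, 0]
    - [0, 0, 0]
    - [0, 0, 0]
    - [0, 0, 0]
    - [0, 0, 0]
  slide:
    - [0, 0, -0.001]
    - [0, 0, -0.003]
    - [0, 0, -0.006]
    - [0, 0, -0.015]
    - [0, 0, -0.03]
    - [0, 0, -0.05]
    - [0, 0, -0.075]
    - [0, 0, -0.1]
  gripper: [0, 0, 0, 0, 0, 0, 0, 0]

```text
clock: 29.1
tcp_pos: [0.4629, -0.0831, 0.0943]
tool_rot: [-0.0, 1.0, -0.024, -0.001]
wrist_force: [0.2, 0.2, -0.3]
gripper_width: -0.002
grip_force: 0.0
```

```bash
python3 - <<'E'
from h import *
where()
goal((53,175,95-28));goal((53,175,42-28));goal((53,106,42-28))
a=camera('scene');q=np.load('q.npy');g=a['frame'][...,2]
for y in (-40,30,48):
    X=np.arange(20,75,2);P=proj(a,st(q,[(x,y,24) for x in X]));print(y,[(int(x),int(v)) for x,v in zip(X,cv2.remap(g,P[:,0].astype('f4'),P[:,1].astype('f4'),1)[:,0])])
E
```

```text
station mm [-71.6  -1.9  94.3]
world [0.5957 0.0877 0.067 ] slide [ 0.1245 -0.1769  0.0272] turn [-0.01  0.08 -0.04] t 29.1 F [ 0.17  0.21 -0.33]
world [0.5957 0.0877 0.014 ] slide [ 0.1246 -0.1769  0.0802] turn [-0.01  0.08 -0.04] t 29.1 F [ 0.17  0.21 -0.33]
world [0.5924 0.0188 0.014 ] slide [ 0.1246 -0.1079  0.0802] turn [-0.01  0.08 -0.04] t 29.1 F [ 0.17  0.21 -0.33]
-40 [(20, 188), (22, 189), (24, 190), (26, 191), (28, 190), (30, 191), (32, 190), (34, 190), (36, 189), (38, 190), (40, 189), (42, 179), (44, 127), (46, 87), (48, 74), (50, 75), (52, 75), (54, 76), (56, 78), (58, 77), (60, 76), (62, 75), (64, 72), (66, 69), (68, 69), (70, 73), (72, 79), (74, 81)]
30 [(20, 188), (22, 188), (24, 187), (26, 188), (28, 187), (30, 187), (32, 188), (34, 187), (36, 184), (38, 184), (40, 185), (42, 175), (44, 137), (46, 85), (48, 73), (50, 72), (52, 70), (54, 68), (56, 68), (58, 70), (60, 69), (62, 75), (64, 78), (66, 76), (68, 75), (70, 75), (72, 72), (74, 75)]
48 [(20, 190), (22, 190), (24, 190), (26, 189), (28, 189), (30, 188), (32, 187), (34, 187), (36, 187), (38, 187), (40, 186), (42, 173), (44, 132), (46, 86), (48, 73), (50, 71), (52, 69), (54, 66), (56, 71), (58, 72), (60, 75), (62, 78), (64, 79), (66, 84), (68, 100), (70, 132), (72, 142), (74, 137)]
```

>>> move_arm:
  turn:
    - [0, 0, 0]
    - [0, 0, 0]
    - [0, 0, 0]
    - [0, 0, 0]
    - [0, 0, 0]
    - [0, 0, 0]
    - [0, 0, 0]
    - [0, 0, 0]
  slide:
    - [0.025, -0.035, 0]
    - [0.05, -0.07, 0]
    - [0.075, -0.105, 0]
    - [0.1, -0.14, 0]
    - [0.124, -0.177, 0]
    - [0.124, -0.177, 0.02]
    - [0.124, -0.177, 0.03]
    - [0.124, -0.177, 0.04]
  gripper: [0, 0, 0, 0, 0, 0, 0, 0]

```text
clock: 29.95
tcp_pos: [0.5949, 0.0866, 0.0524]
tool_rot: [0.001, 1.0, -0.024, -0.001]
wrist_force: [-0.3, -0.3, -0.0]
gripper_width: 0.0
grip_force: 0.0
```

```bash
python3 - <<'E'
from h import *
where();goal((53,175,9))
a=camera('top');q=np.load('q.npy');g=a['frame'][...,2]
for y in (-40,0,30):
    for X in (np.arange(-130,-100,2),np.arange(30,66,2)):
        P=proj(a,st(q,[(x,y,24) for x in X]));print(y,[(int(x),int(v)) for x,v in zip(X,cv2.remap(g,P[:,0].astype('f4'),P[:,1].astype('f4'),1)[:,0])])
f=camera('scene')['frame'][200:320,215:415,::-1];cv2.imwrite('pics/s6.png',cv2.resize(f,(800,480),interpolation=cv2.INTER_CUBIC))
E
```

```text
station mm [ 52.3 173.9  52.4]
world [0.5957 0.0877 0.009 ] slide [ 0.0008 -0.0012  0.0434] turn [ 0.07  0.1  -0.07] t 29.95 F [-0.25 -0.28 -0.03]
-40 [(-130, 62), (-128, 57), (-126, 58), (-124, 58), (-122, 59), (-120, 58), (-118, 78), (-116, 123), (-114, 166), (-112, 187), (-110, 192), (-108, 192), (-106, 192), (-104, 191), (-102, 192)]
-40 [(30, 192), (32, 192), (34, 192), (36, 192), (38, 193), (40, 192), (42, 186), (44, 168), (46, 140), (48, 118), (50, 115), (52, 116), (54, 117), (56, 116), (58, 115), (60, 115), (62, 114), (64, 114)]
0 [(-130, 62), (-128, 57), (-126, 57), (-124, 61), (-122, 60), (-120, 59), (-118, 68), (-116, 116), (-114, 167), (-112, 188), (-110, 192), (-108, 191), (-106, 191), (-104, 190), (-102, 189)]
0 [(30, 191), (32, 191), (34, 191), (36, 190), (38, 191), (40, 191), (42, 187), (44, 168), (46, 133), (48, 110), (50, 108), (52, 112), (54, 114), (56, 113), (58, 112), (60, 112), (62, 112), (64, 112)]
30 [(-130, 62), (-128, 55), (-126, 56), (-124, 58), (-122, 58), (-120, 58), (-118, 68), (-116, 116), (-114, 169), (-112, 188), (-110, 188), (-108, 180), (-106, 177), (-104, 181), (-102, 187)]
30 [(30, 191), (32, 191), (34, 191), (36, 190), (38, 191), (40, 192), (42, 188), (44, 169), (46, 136), (48, 115), (50, 114), (52, 118), (54, 118), (56, 118), (58, 117), (60, 117), (62, 117), (64, 117)]
```

View pics/s6.png

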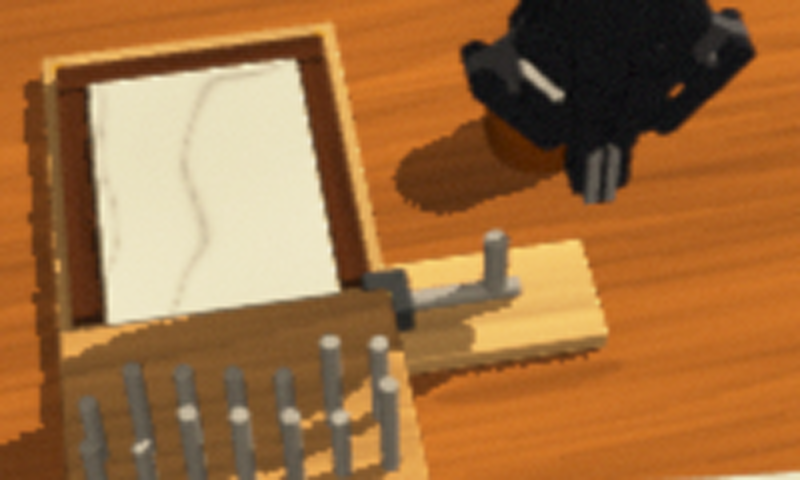

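The slab is home: front edge at -115, rear at +45, both touching evenly. The knob is free at crop (495,240) and the gripper is outside it. I'll descend beside the knob, then push.

>>> move_arm:
  turn:
    - [0, 0, 0]
    - [0, 0, 0]
    - [0, 0, 0]
    - [0, 0, 0]
    - [0, 0, 0]
    - [0, 0, 0]
    - [0, 0, 0]
    - [0, 0, 0]
  slide:
    - [0.001, 0, 0.01]
    - [0.001, 0, 0.02]
    - [0.001, 0, 0.03]
    - [0.001, 0, 0.036]
    - [0.001, 0, 0.04]
    - [0.001, 0, 0.042]
    - [0.001, 0, 0.042]
    - [0.001, 0, 0.042]
  gripper: [0, 0, 0, 0, 0, 0, 0, 0]

```text
clock: 30.85
tcp_pos: [0.5972, 0.0878, 0.0114]
tool_rot: [-0.0, 1.0, -0.024, 0.0]
wrist_force: [-0.4, -0.5, -0.3]
gripper_width: 0.0
grip_force: 0.0
```

>>> move_arm:
  turn:
    - [0, 0, 0]
    - [0, 0, 0]
    - [0, 0, 0]
    - [0, 0, 0]
    - [0, 0, 0]
    - [0, 0, 0]
    - [0, 0, 0]
    - [0, 0, 0]
  slide:
    - [0, 0.005, 0]
    - [0, 0.01, 0]
    - [0, 0.015, 0]
    - [0, 0.02, 0]
    - [0, 0.025, 0]
    - [0, 0.03, 0]
    - [0, 0.035, 0]
    - [0, 0.04, 0]
  gripper: [0, 0, 0, 0, 0, 0, 0, 0]

```text
clock: 31.65
tcp_pos: [0.5951, 0.0479, 0.0112]
tool_rot: [-0.0, 1.0, -0.024, 0.0]
wrist_force: [0.6, 2.7, 0.7]
gripper_width: 0.001
grip_force: 1.1
```

>>> move_arm:
  turn:
    - [0, 0, 0]
    - [0, 0, 0]
    - [0, 0, 0]
    - [0, 0, 0]
    - [0, 0, 0]
    - [0, 0, 0]
    - [0, 0, 0]
    - [0, 0, 0]
  slide:
    - [0, 0.003, 0]
    - [0, 0.006, 0]
    - [0, 0.009, 0]
    - [0, 0.012, 0]
    - [0, 0.015, 0]
    - [0, 0.018, 0]
    - [0, 0.02, 0]
    - [0, 0.02, 0]
  gripper: [0, 0, 0, 0, 0, 0, 0, 0]

```text
clock: 32.45
tcp_pos: [0.5941, 0.0272, 0.0112]
tool_rot: [0.0, 1.0, -0.024, -0.0]
wrist_force: [-0.4, 0.4, -0.1]
gripper_width: -0.0
grip_force: 0.1
```

```bash
cat >> h.py <<'E'
def knob():
    where();q=np.load('q.npy');a=camera('scene');g=a['frame'].astype(int)
    print('expect',[(y,np.round(proj(a,st(q,[(53,y,57)]))[0],1)) for y in (130,110,95)])
    m=[d for d in cut_out('bolt_knob','scene')+cut_out('bolt','scene')];print([(round(d['p'],2),np.round(d['rect'])) for d in m])
    # bolt tip across channel behind the slab, seen from top
    b=camera('top');Y=np.arange(0,80,4);P=proj(b,st(q,[(53,y,24) for y in Y]))
    print([(int(y),v.tolist()) for y,v in zip(Y,cv2.remap(b['frame'],P[:,0].astype('f4'),P[:,1].astype('f4'),1)[:,0])])
E
python3 -c "
from h import *
knob()"
```

```text
station mm [ 54.3 114.5  11.2]
expect [(130, array([339.6, 259.6])), (110, array([329. , 261.1])), (95, array([321. , 262.2]))]
[(0.64, array([323., 269.,  17.,  16.]))]
[(0, [200, 167, 111]), (4, [201, 168, 111]), (8, [205, 171, 114]), (12, [209, 175, 116]), (16, [209, 175, 116]), (20, [194, 162, 106]), (24, [158, 129, 84]), (28, [145, 125, 95]), (32, [165, 157, 141]), (36, [182, 174, 158]), (40, [180, 172, 156]), (44, [136, 129, 115]), (48, [74, 70, 63]), (52, [71, 66, 60]), (56, [70, 66, 61]), (60, [68, 65, 60]), (64, [68, 64, 60]), (68, [66, 61, 55]), (72, [63, 57, 50]), (76, [62, 55, 48])]
```

>>> move_arm:
  turn:
    - [0, 0, 0]
    - [0, 0, 0]
    - [0, 0, 0]
    - [0, 0, 0]
    - [0, 0, 0]
    - [0, 0, 0]
    - [0, 0, 0]
    - [0, 0, 0]
  slide:
    - [0, 0.0005, 0]
    - [0, 0.001, 0]
    - [0, 0.0015, 0]
    - [0, 0.002, 0]
    - [0, 0.0025, 0]
    - [0, 0.003, 0]
    - [0, 0.003, 0]
    - [0, 0.003, 0]
  gripper: [0, 0, 0, 0, 0, 0, 0, 0]

```text
clock: 33.45
tcp_pos: [0.5941, 0.0259, 0.0112]
tool_rot: [-0.001, 1.0, -0.023, 0.0]
wrist_force: [0.4, 5.2, -0.8]
gripper_width: -0.003
grip_force: 2.6
```

>>> move_arm:
  turn:
    - [0, 0, 0]
    - [0, 0, 0]
    - [0, 0, 0]
    - [0, 0, 0]
    - [0, 0, 0]
    - [0, 0, 0]
    - [0, 0, 0]
    - [0, 0, 0]
  slide:
    - [0, 0.0005, 0]
    - [0, 0.001, 0]
    - [0, 0.0015, 0]
    - [0, 0.002, 0]
    - [0, 0.002, 0]
    - [0, 0.002, 0]
    - [0, 0.002, 0]
    - [0, 0.002, 0]
  gripper: [0, 0, 0, 0, 0, 0, 0, 0]

```text
clock: 34.25
tcp_pos: [0.5941, 0.0257, 0.0113]
tool_rot: [-0.001, 1.0, -0.023, 0.0]
wrist_force: [-0.1, 10.0, -0.2]
gripper_width: 0.003
grip_force: 5.0
```

The bolt is at its hard stop. I'll back off outwards, then lift.

>>> move_arm:
  turn:
    - [0, 0, 0]
    - [0, 0, 0]
    - [0, 0, 0]
    - [0, 0, 0]
    - [0, 0, 0]
    - [0, 0, 0]
    - [0, 0, 0]
    - [0, 0, 0]
  slide:
    - [0, -0.005, 0]
    - [0, -0.015, 0]
    - [0, -0.03, 0]
    - [0, -0.04, 0]
    - [0, -0.04, -0.03]
    - [0, -0.04, -0.06]
    - [0, -0.04, -0.1]
    - [0, -0.04, -0.14]
  gripper: [0, 0, 0, 0, 0, 0, 0, 0]

```text
clock: 35.05
tcp_pos: [0.5954, 0.0636, 0.1524]
tool_rot: [0.0, 1.0, -0.023, -0.0]
wrist_force: [0.9, 0.9, -0.1]
gripper_width: -0.004
grip_force: 0.0
```

```bash
python3 - <<'E'
from h import *
knob()
a=camera('top');q=np.load('q.npy');g=a['frame'][...,2]
for X in (np.arange(-122,-106,2),np.arange(38,52,2)):
    P=proj(a,st(q,[(x,0,24) for x in X]));print([(int(x),int(v)) for x,v in zip(X,cv2.remap(g,P[:,0].astype('f4'),P[:,1].astype('f4'),1)[:,0])])
for n in ('maul','awl','jar'):
    camera('top');print(n,[(round(d['p'],2),np.round(d['rect'])) for d in cut_out(n,'top')])
print(observe()['wrist_force'],observe()['qvel'].max() if hasattr(observe()['qvel'],'max') else '')
E
```

```text
station mm [ 53.8 150.9 152.4]
expect [(130, array([339.6, 259.6])), (110, array([329. , 261.1])), (95, array([321. , 262.2]))]
[(0.46, array([323., 267.,  11.,  17.]))]
[(0, [205, 172, 115]), (4, [207, 174, 116]), (8, [210, 176, 118]), (12, [213, 179, 120]), (16, [208, 175, 116]), (20, [182, 151, 99]), (24, [162, 133, 88]), (28, [156, 137, 111]), (32, [179, 170, 154]), (36, [188, 178, 161]), (40, [187, 177, 161]), (44, [187, 178, 161]), (48, [187, 178, 162]), (52, [188, 179, 162]), (56, [188, 179, 162]), (60, [185, 176, 159]), (64, [152, 142, 126]), (68, [112, 104, 92]), (72, [111, 105, 93]), (76, [110, 103, 91])]
[(-122, 60), (-120, 58), (-118, 67), (-116, 117), (-114, 168), (-112, 190), (-110, 194), (-108, 193)]
[(38, 193), (40, 193), (42, 189), (44, 170), (46, 135), (48, 111), (50, 110)]
maul [(0.65, array([457., 204.,  44.,  41.]))]
awl [(0.96, array([443., 273.,  17.,  63.])), (0.24, array([364., 224.,  93., 171.]))]
jar [(0.4, array([455., 201.,  42.,  39.]))]
[ 0.1304046  -0.40552612 -0.39234646] 0.0013905428768192219
```

```bash
python3 -c "
from cell import *
print(sign_off())"
```

```text
the job is handed in; nothing more can be done
None
```

The slab sits home against the stop (edges measured within about 1 mm of home), the bolt is pushed to its hard stop behind it, and the arm is clear. The highest press I read was 15 N, and the job was handed in about 36 s into the 58 s allowed. The arm never came near the maul or awl and passed well above the jar, though the jar was not picked up in my last check; the sign-off did not return a verdict.

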